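# Clamp the media bottle and set its cap for the autoclave

## Task

The empty amber bottle in the bottle clamp is going into the autoclave. Push the sliding jaw firmly against it, lock the jaw there by turning the orange wing knob clockwise until the wing lies along the clamp, and let go of the knob; then screw the bottle's blue cap down until it bottoms out and back it off a quarter turn so that the bottle can vent. Finish still holding the cap in the gripper at that setting, so that it cannot turn while a colleague tapes it, with the bottle upright and clamped and everything else left standing where it is.

Things in the scene. Friction and masses are not known exactly. Their poses are not given: they have to be found in the camera images.
- clamp: bench bottle clamp, fixed: grey base 92 x 198 x 10 mm, y = -62 to +136. Origin on its underside (worktop here at z = 1.5 mm) under the axis of a bottle seated in the fixed vee; z up. The fixed vee block (top 54 mm up) is at the -y end; the guide bars with the sliding jaw and, behind it, the back stop (top 40 mm up) are at the +y end. The jaw slides along this body's -y, toward the bottle
- jaw_slide (a joint): travel of the sliding jaw (block 56 x 35 mm, top 50 mm up) in m, grows toward the bottle; starts 0.004 to 0.012, touches a bottle seated in the fixed vee at 0.020, stands at about 0.0245 when locked, at most 0.030. Slides freely (1.5 N) until locked. Its vee pad is sprung: gives 1 mm per 3.5 N, at most 7 mm, and pushes an unlocked jaw back; about 10 N is a firm push
- jaw: the sliding jaw: dark block on the guide bars with the sprung, rubber-lined vee pad in front and the orange wing knob on top. Its origin slides along the clamp's y axis: 20 mm from the clamp's origin at travel 0, at the clamp's origin at travel 0.020; axes as the clamp's
- knob_turn (a joint): turn of the wing knob in rad, clockwise from above; starts loose, 0 to 0.12. Its cam arm swings against the back stop and so locks the jaw, if that was pushed home first: it bites from about 0.8 (up to 0.3 N m), draws the jaw about 2 mm on, and is locked from 1.25 to its end stop at 1.5; best 1.4 to 1.45, the wing then along the clamp's y. Loose it takes 0.08 N m
- knob_grip (a point): point on the axis of the orange wing knob on top of the sliding jaw, at half the wing's height (74 mm above the worktop). Wing 12 mm thick, 46 mm long, 20 mm high; the point's y axis runs along the wing's length, x across its thickness, z up. Moves with the jaw; 85 mm from the bottle's axis when the jaw touches the bottle
- bottle: 100 ml amber glass bottle, empty, loose, standing on the clamp's base plate (10 mm above the worktop) between fixed vee and jaw. Diameter 56 mm, straight to 62 mm, shoulder, neck 43 mm wide; 106 mm tall with the cap home. 0.13 to 0.22 kg with its cap. Origin at the centre of its underside, z up
- cap_grip (a point): point on the bottle's axis at half height of the blue ribbed screw cap (diameter 52 mm, 26 mm high; 103 mm above the worktop when the cap is home). Turns with the cap, z up
- cap: the blue screw cap itself, started on the bottle's thread. Origin on the bottle's axis at the cap's lower edge, 13 mm under cap_grip; z up
- cap_turn (a joint): turn of the cap in rad from fully home: 0 = bottomed out (hard stop), grows as it is unscrewed (counterclockwise from above). Starts 1.8 to 3.4, rises 4 mm a turn. Takes about 0.05 N m to turn until it bottoms out; the clamped bottle holds against about 0.4 N m
- done_bottle_a: one of two finished bottles of the same kind (56 x 108 mm) with tape over their caps, standing loose toward the microscope; leave it. Origin at the centre of its underside
- done_bottle_b: the other finished, taped bottle; leave it. Origin at the centre of its underside
- tape_roll: roll of pale green tape 58 x 58 x 18 mm lying on the worktop; leave it. Origin at the centre of its underside
- timer: small white timer 60 x 66 x 18 mm on the worktop; leave it. Origin at the centre of its underside
- marker_red: red-capped marker 130 mm long, 17 mm thick, on the worktop; leave it. Origin at its underside, mid-length
Things that resemble listed ones, but are neither listed nor needed, are in the scene too. Leave any turquoise look-alike of the bottle alone.

How it is judged:
By the outcome, as a careful person would: the job done as asked, in the order asked, and still so for the second after the job is handed in, while the arm keeps its last pose, push and grip.
It also fails if it takes over 64 s, if anything falls off the work surface, if the arm or the gripper's body presses on something with over 40 N, if the wrist force passes 120 N, or if a joint passes its speed limit or range.

## Robot

A 6-joint arm with a two-finger parallel gripper is mounted at the origin on a cart in front of the work surface, level with it; the furniture and walls round the work are solid. World frame = base frame: x ahead of the robot, y to its left, z up, the work surface at z = 0. Lengths are in m, angles in rad, forces in N, time in s.
With the tool pointing down it reaches from about 0.275 to 0.85 m from the base axis. Payload 5.2 kg.
Tool frame: the origin (TCP) lies midway between the tips of the shut fingers; the grasp point (between the pads) lies 19 mm behind it; z points along the fingers, y is the line along which they close (so a half turn about z gives the same grasp; the last joint's range is limited). The gripper opens to 85 mm and grips with 20 to 120 N. Pads are 22 mm wide; open, the fingers measure 114 mm over their backs; the gripper's body (76 mm by 85 mm) begins 54 mm behind the grasp point. The pads swing forward as they close: fully open they stand 13 mm farther back than shut.
Start: joints at [-1.403, 0.259, 1.535, -0, 1.348, -0.203], TCP at [0.199, -0.513, 0.191] pointing down, gripper open.
Joint ranges: [-3.14, 3.14], [-0.91, 2.08], [0.19, 2.58], [-1.22, 4.36], [0.22, 2.71], [-3.12, 3.12]. Speed limits (rad/s): [2.57, 2.57, 3.14, 3.14, 3.14, 3.14].

## Interface

Orientations are given as a unit quaternion [x, y, z, w].
In Python, from station import arm, optics, job gives the robot as it stands.
- The arm moves only by the tool drive_tool, never from a script. Its argument "motion" is a list of rows, each a list of 3 entries, a list of its own where there are three numbers: the turn, a rotation vector about the tool's x, y, z in rad, then the shift along the tool's x, y, z in m, then the opening, from 0 (shut) to 1 (fully open). In form: [[[wx, wy, wz], [dx, dy, dz], gripper], ...]. A call has 1 to 10 rows; each row shifts and turns the commanded pose from where the row before left it, along the tool's axes as they then stand; what a row does not reach is not made up. A row lasts 1/8 s, in which the tool goes at most 62.5 mm and 10.7 degrees, less where a joint would pass 70% of its speed; a pose out of reach is approached as far as the arm can. A call with a gripper value outside its range is refused whole. The fingers move at their own pace and stop on an object; the grip force is fixed at half the most. Time passes only in rows, so rows that do not move let the fingers close. It gives the time, the measured TCP pose, the force, the opening and the grip force at its end, in the units of the state.
- arm.read_state(): the state, without advancing time (a new reading comes with each control period).
- optics.get_image(name): name is "side" or "top" or "wrist"; returns a dict with "img" (400x640x3 uint8, red, green, blue), "K" (3x3 intrinsics, pixels), "pose" (4x4, takes a point from camera to world coordinates); the wrist camera has in their place "tool_from_camera" (4x4, takes a point from camera to tool coordinates, whose origin is the TCP and whose axes are the flange's). Camera axes: x right, y down, z forward; pixel columns grow to the right and rows downward; lengths in m; the calibration is good to about 2 mm. The wrist camera is an equidistant fisheye: a pixel r from the principal point sees the ray r / f radians off the axis. A picture is of the moment at which its call begins: read the wrist's pose just before it. There is no depth.
- job.job_done(): hands the job in; it is judged then, once.
The state is a dict: "clock": time; "joint_positions": joint angles; "qd": joint speeds; "tau": joint torques, N m; "ee_pos": TCP position; "orientation": TCP orientation; "force": force on the tool from outside, world axes, zero at the start; "torque": the same for the moment, N m; "gripper_width": finger opening in m; "grasp_force": force on a finger pad.
Only numpy, scipy, OpenCV 4.12 (cv2) and the standard library are available. Lean on these libraries where they do the work, as an engineer would, in place of code of your own. Each camera call takes 0.05 s, during which the arm holds its last target. There are 200 camera calls.

## Working session

There is one attempt and no reset: what is moved stays moved. The work goes in short steps, Python scripts to look and compute and a tool call to move; the robot and the scene stay as the last step left them, time stands still between calls to the robot, and variables do not carry over. Pictures are saved under pics/ and viewed, at most 10 in all, crops included, and the job is handed in when it is done.

Besides the shell and the picture viewer there is one more tool, called in YAML: its name, and indented under it one key for each argument. drive_tool: Moves the arm, as the interface text tells. Its arguments: {"type":"object","properties":{"motion":{"type":"array"}},"required":["motion"]}

```bash
mkdir -p pics; cat > h.py <<'E'
import numpy as np,cv2
from station import arm,optics,job
from scipy.spatial.transform import Rotation as R
def snap(n,f):
    d=optics.get_image(n); cv2.imwrite(f'pics/{f}.png',d['img'][:,:,::-1]); return d
def ray(d,u,v):
    K=np.array(d['K']);P=np.array(d['pose']);r=P[:3,:3]@np.linalg.solve(K,[u,v,1.]);return P[:3,3],r
def onz(d,u,v,z):
    o,r=ray(d,u,v);return o+r*(z-o[2])/r[2]
def proj(d,p):
    P=np.array(d['pose']);c=P[:3,:3].T@(np.asarray(p)-P[:3,3]);q=np.array(d['K'])@c;return q[:2]/q[2]
E
python3 - <<'E'
from h import *
import pickle
s=arm.read_state();print(s)
D={}
for n in('top','side'):
    D[n]=snap(n,n+'0');print(n,np.round(D[n]['K'],1).tolist(),np.round(D[n]['pose'],3).tolist())
pickle.dump(D,open('d.pkl','wb'))
E
```

```text
{'clock': 0.0, 'joint_positions': array([-1.40277862e+00,  2.59351941e-01,  1.53609820e+00,  1.27351619e-06,
        1.34800946e+00, -2.02781745e-01]), 'qd': array([-0.0006825 , -0.00297302, -0.00109813, -0.00113365, -0.00016858,
        0.00147574]), 'tau': array([-8.32141104e-04, -4.46026325e+01, -2.90572858e+01, -4.40663607e-04,
        1.17619502e-02, -7.68250146e-06]), 'ee_pos': array([ 0.19922583, -0.51199396,  0.19056389]), 'orientation': array([ 9.82862242e-01,  1.84339204e-01,  1.68456703e-05, -9.33323854e-04]), 'force': array([-1.18532004, -0.32777386, -0.43611394]), 'torque': array([-0.04326089,  0.00138238,  0.04943129]), 'grasp_force': 0.0, 'gripper_width': 0.08462626989364663}
top [[456.5, 0.0, 320.3], [0.0, 456.5, 197.2], [0.0, 0.0, 1.0]] [[0.008, -0.995, 0.1, 0.388], [-1.0, -0.01, -0.02, -0.281], [0.021, -0.1, -0.995, 1.166], [0.0, 0.0, 0.0, 1.0]]
side [[426.6, 0.0, 324.0], [0.0, 426.6, 198.4], [0.0, 0.0, 1.0]] [[-0.997, -0.058, 0.044, 0.455], [-0.071, 0.678, -0.732, 0.428], [0.012, -0.733, -0.68, 0.77], [0.0, 0.0, 0.0, 1.0]]
```

View pics/top0.png

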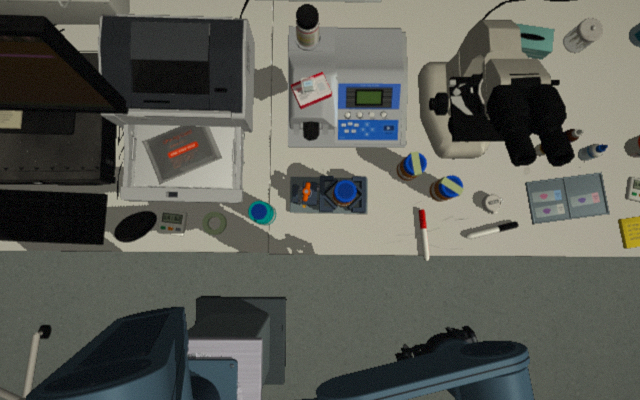

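View pics/side0.png

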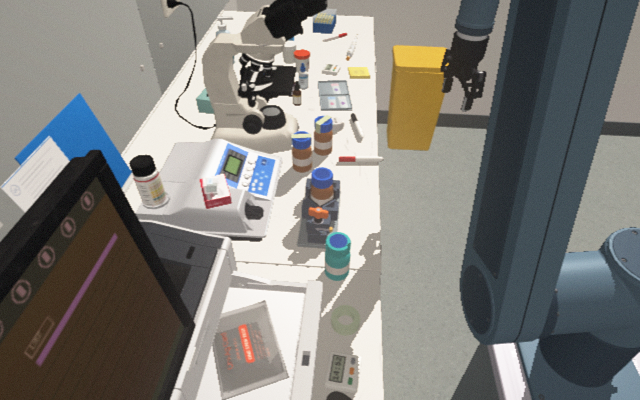

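The top view shows the clamp at u 291–367, v 178–213. The blue cap is near (346,193) and the orange knob near (306,190), with the turquoise look-alike at (262,212). The side view shows the cap at (321,178) and the knob at (318,213). Next I'll measure by colour segmentation and triangulation.

```bash
python3 - <<'E'
from h import *
import pickle
D=pickle.load(open('d.pkl','rb'))
box={'top':(280,170,380,222),'side':(290,160,350,255)}
c={}
for n in D:
    x0,y0,x1,y1=box[n];im=np.ascontiguousarray(D[n]['img'][y0:y1,x0:x1]);hsv=cv2.cvtColor(im,cv2.COLOR_RGB2HSV)
    for k,(a,b) in {'blue':((106,120,60),(125,255,255)),'or':((4,150,120),(16,255,255))}.items():
        m=cv2.inRange(hsv,a,b);nn,l,st,ce=cv2.connectedComponentsWithStats(m)
        i=1+np.argmax(st[1:,4]);c[n,k]=ce[i]+[x0,y0]
        ys,xs=np.where(l==i);pts=np.c_[xs,ys].astype(np.float32);print(n,k,st[i],c[n,k],cv2.minAreaRect(pts))
    cv2.imwrite(f'pics/c_{n}.png',cv2.resize(im[:,:,::-1],None,fx=6 if n=='top' else 5,fy=6 if n=='top' else 5,interpolation=cv2.INTER_CUBIC))
for k in('blue','or'):
    o1,r1=ray(D['top'],*c['top',k]);o2,r2=ray(D['side'],*c['side',k])
    s=np.linalg.lstsq(np.c_[r1,-r2],o2-o1,rcond=None)[0];print(k,o1+r1*s[0],o2+r2*s[1])
    for z in (.074,.107,.118):print(z,onz(D['top'],*c['top',k],z))
for uv in((291,178),(367,178),(367,213),(291,213)):print(onz(D['top'],*uv,.0115))
E
```

```text
top blue [ 54  10  23  23 420] [344.9547619 190.65     ] ((65.0, 21.0), (22.0, 22.0), 90.0)
top or [23 13  7 18 85] [306.17647059 191.58823529] ((26.0, 21.5), (17.0, 6.0), 90.0)
side blue [ 22   8  20  14 219] [321.69863014 174.20547945] ((31.5, 14.5), (13.0, 19.0), 90.0)
side or [ 19  48  19  10 106] [317.91509434 212.16981132] ((27.538463592529297, 52.80769348144531), (18.631032943725586, 8.43299388885498), 11.309932708740234)
blue [ 0.50888537 -0.35862198  0.11687503] [ 0.50919247 -0.35863092  0.11691115]
0.074 [ 0.51383552 -0.36181207  0.074     ]
0.107 [ 0.51002549 -0.35935672  0.107     ]
0.118 [ 0.50875548 -0.35853827  0.118     ]
or [ 0.5101494  -0.26841271  0.07775566] [ 0.51076765 -0.26843233  0.07782497]
0.074 [ 0.51057179 -0.26837087  0.074     ]
0.107 [ 0.50686036 -0.26873849  0.107     ]
0.118 [ 0.50562322 -0.26886103  0.118     ]
[ 0.55205914 -0.22859665  0.0115    ]
[ 0.55423375 -0.4228616   0.0115    ]
[ 0.46452012 -0.42268038  0.0115    ]
[ 0.46267431 -0.22990209  0.0115    ]
```

View pics/c_top.png

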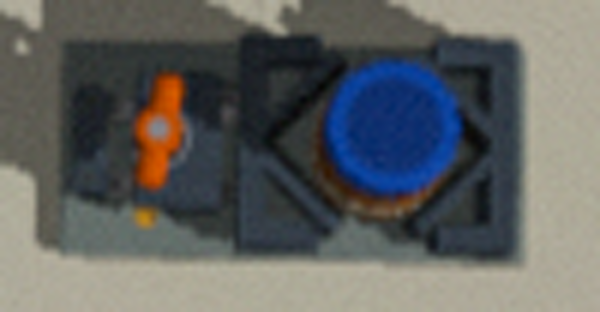

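drive_tool:
  motion:
    - [[0,0,0.18],[0.02,-0.015,0],0.55]
    - [[0,0,0.18],[0.035,-0.025,0],0.55]
    - [[0,0,0.011],[0.04,-0.032,0],0.55]
    - [[0,0,0],[0.04,-0.032,0],0.55]
    - [[0,0,0],[0.04,-0.032,0],0.55]
    - [[0,0,0],[0.04,-0.032,0],0.55]
    - [[0,0,0],[0.04,-0.032,0],0.55]
    - [[0,0,0],[0.03,-0.024,0],0.55]
    - [[0,0,0],[0.02,-0.015,0],0.55]
    - [[0,0,0],[0,0,0],0.55]

```text
clock: 1.35
ee_pos: [0.4926, -0.2594, 0.1908]
orientation: [1.0, 0.001, -0.0, -0.0]
force: [-0.6, -0.4, 0.2]
gripper_width: 0.0465
grasp_force: 0.0
```

```bash
python3 - <<'E'
from h import *
import pickle
s=arm.read_state();print(s)
d=snap('wrist','w1');print({k:v for k,v in d.items() if k!='img'})
pickle.dump((s,d),open('w1.pkl','wb'))
E
```

```text
{'clock': 1.35, 'joint_positions': array([-6.85177564e-01,  2.71811447e-01,  1.51873468e+00,  1.96673968e-04,
        1.35219148e+00,  8.82844645e-01]), 'qd': array([-0.04102296, -0.01101773,  0.01541243, -0.01896327,  0.00154996,
       -0.0200784 ]), 'tau': array([ 1.19667526e+00, -4.52907693e+01, -2.94736272e+01,  2.81440141e-01,
       -3.69385653e-02,  2.45421315e-01]), 'ee_pos': array([ 0.49259252, -0.25938309,  0.19078807]), 'orientation': array([ 9.99998899e-01,  1.36567734e-03, -3.81924600e-04, -4.37119167e-04]), 'force': array([-0.55803199, -0.41807663,  0.18808714]), 'torque': array([ 0.03193319, -0.01207917,  0.08569956]), 'grasp_force': 0.0, 'gripper_width': 0.046520862963262036}
{'K': array([[309.70691629,   0.        , 318.64040906],
       [  0.        , 309.70691629, 200.4495189 ],
       [  0.        ,   0.        ,   1.        ]]), 'tool_from_camera': array([[ 1.96849693e-05, -9.56813205e-01, -2.90703442e-01,
         7.49037680e-02],
       [ 9.99999994e-01, -1.34401642e-05,  1.11951532e-04,
         1.11359422e-03],
       [-1.11023806e-04, -2.90703443e-01,  9.56813198e-01,
        -1.82615195e-01],
       [ 0.00000000e+00,  0.00000000e+00,  0.00000000e+00,
         1.00000000e+00]])}
```

View pics/w1.png

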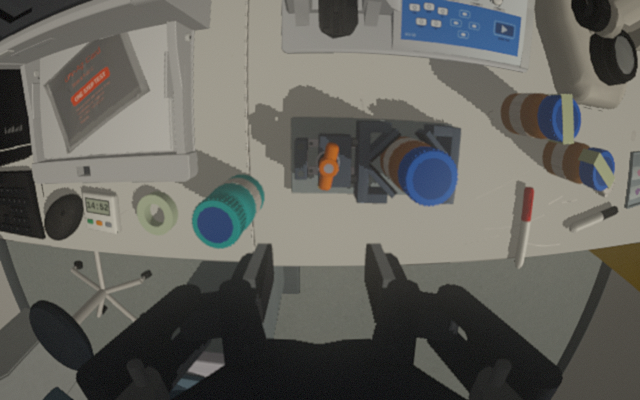

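The wrist view shows the knob hub at (329,168), with wing ends near (335,146) and (324,187). The cap top is near (431,176), and the fingers are clear of everything.

```bash
cat >> h.py <<'E'
def wonz(s,d,u,v,z):
    K=d['K'];x=(np.array([u,v])-K[:2,2])/K[0,0];r=np.hypot(*x)
    c=np.array([*(x/r*np.sin(r)),np.cos(r)]);T=d['tool_from_camera'];Rw=R.from_quat(s['orientation']).as_matrix()
    o=np.array(s['ee_pos'])+Rw@T[:3,3];w=Rw@T[:3,:3]@c;return o+w*(z-o[2])/w[2]
def blob(im,a,b,box):
    x0,y0,x1,y1=box;m=cv2.inRange(cv2.cvtColor(np.ascontiguousarray(im[y0:y1,x0:x1]),cv2.COLOR_RGB2HSV),a,b)
    n,l,st,ce=cv2.connectedComponentsWithStats(m);i=1+np.argmax(st[1:,4]);ys,xs=np.where(l==i);return np.c_[xs+x0,ys+y0]
BL=((106,120,60),(125,255,255));OR=((4,150,100),(16,255,255))
E
python3 - <<'E'
from h import *
import pickle
s,d=pickle.load(open('w1.pkl','rb'))
p=blob(d['img'],*OR,(300,120,360,210))
for z in(.076,.0855):
    q=np.array([wonz(s,d,*a,z)[:2] for a in p]);m=q.mean(0);w,v=np.linalg.eigh(np.cov((q-m).T));e=v[:,1]*np.sign(v[0,1])
    t=(q-m)@e;n=(q-m)@v[:,0];print('knob',z,m,'ang',np.arctan2(e[1],e[0]),np.ptp(t),np.ptp(n),'hub',wonz(s,d,329,168,z))
p=blob(d['img'],*BL,(370,130,470,215))
q=np.array([wonz(s,d,*a,.119)[:2] for a in p]).astype(np.float32);print('cap',cv2.minEnclosingCircle(q),np.ptp(q,0),q.min(0),q.max(0))
for uv in((292,118),(461,127),(453,204),(292,195)):print(wonz(s,d,*uv,.0115))
E
```

```text
knob 0.076 [ 0.51198761 -0.27004697] ang -0.191307196272831 0.04623041169016181 0.018444352612767376 hub [ 0.51020144 -0.27049741  0.076     ]
knob 0.0855 [ 0.51376563 -0.2697404 ] ang -0.19130719627283102 0.04475337710113335 0.01785506634458791 hub [ 0.51203653 -0.27017645  0.0855    ]
cap ((0.5128155946731567, -0.3567053973674774), 0.028713569045066833) [0.050587  0.0550777] [ 0.48710537 -0.38421807] [ 0.53769237 -0.32914037]
[ 0.55710764 -0.22935685  0.0115    ]
[ 0.55344438 -0.43730903  0.0115    ]
[ 0.45306673 -0.4363261   0.0115    ]
[ 0.46424158 -0.2280099   0.0115    ]
```

drive_tool:
  motion:
    - [[0,0,0.153],[0.0184,0.0101,0],0.55]
    - [[0,0,0],[0,0,0.03],0.55]
    - [[0,0,0],[0,0,0.035],0.55]
    - [[0,0,0],[0,0,0.03],0.55]
    - [[0,0,0],[0,0,0.02],0.55]
    - [[0,0,0],[0,0,0.01],0.55]
    - [[0,0,0],[0,0,0.005],0.55]
    - [[0,0,0],[0,0,0],0.55]

```text
clock: 2.4
ee_pos: [0.5102, -0.2714, 0.0618]
orientation: [0.997, -0.077, 0.0, 0.0]
force: [-0.7, -0.3, -0.4]
gripper_width: 0.047
grasp_force: 0.0
```

```bash
python3 - <<'E'
from h import *
s=arm.read_state();print(s['ee_pos'],s['force'])
a=snap('wrist','w2')['img'];b=snap('side','s2')['img'][150:260,260:380]
cv2.imwrite('pics/c2.png',np.hstack([a[:,:,::-1][100:400,160:480],cv2.resize(b[:,:,::-1],(327,300),interpolation=cv2.INTER_CUBIC)]))
E
```

```text
[ 0.51021422 -0.27137739  0.06178596] [-0.71846116 -0.27422368 -0.41380948]
```

View pics/c2.png

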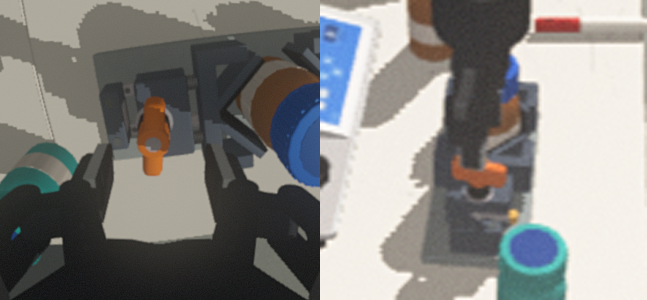

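The wing sits between the fingers and lines up with the tool. The hub is at about (313,247) in the full wrist picture. The turquoise bottle is clear of the left finger.

```bash
python3 - <<'E'
from h import *
s=arm.read_state();d=optics.get_image('wrist')
p=blob(d['img'],*OR,(290,180,345,285));print(p.min(0),p.max(0))
for z in(.0755,.0855):print(wonz(s,d,313,247,z),wonz(s,d,*p[p[:,1].argmax()],z),wonz(s,d,*p[p[:,1].argmin()],z))
E
```

```text
[298 198] [328 275]
[ 0.5053315  -0.26812903  0.0755    ] [ 0.48579938 -0.26560144  0.0755    ] [ 0.53593752 -0.27189095  0.0755    ]
[ 0.51000242 -0.26904529  0.0855    ] [ 0.49162276 -0.26666684  0.0855    ] [ 0.53880259 -0.27258524  0.0855    ]
```

drive_tool:
  motion:
    - [[0,0,0],[0,0,0],0.2]
    - [[0,0,0],[0,0,0],0]
    - [[0,0,0],[0,0,0],0]
    - [[0,0,0],[0,0,0],0]
    - [[0,0,0],[0,0,0],0]

```text
clock: 3.18
ee_pos: [0.5102, -0.2709, 0.0614]
orientation: [0.997, -0.077, -0.0, -0.0]
force: [0.7, 0.5, -0.1]
gripper_width: -0.0
grasp_force: 0.0
```

The fingers shut fully with nothing between them, so I'll look.

```bash
python3 - <<'E'
from h import *
s=arm.read_state();print(s['ee_pos'],s['force'],s['gripper_width'])
a=snap('wrist','w3')['img'];b=snap('side','s3')['img'][150:260,260:380]
cv2.imwrite('pics/c3.png',np.hstack([a[:,:,::-1][100:400,160:480],cv2.resize(b[:,:,::-1],(327,300),interpolation=cv2.INTER_CUBIC)]))
E
```

```text
[ 0.51023416 -0.27089103  0.06139885] [ 0.69995242  0.48926951 -0.08407574] -2.0792530254598338e-05
```

View pics/c3.png

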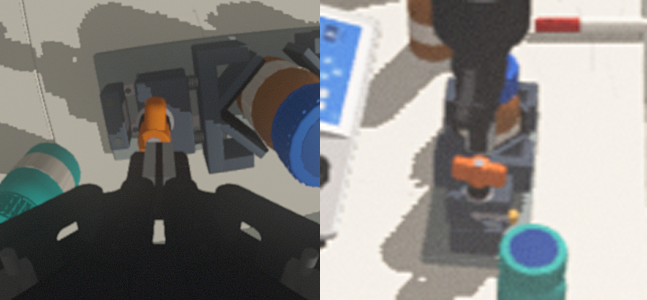

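The fingers are shut, and in the side view the whole wing is visible just below or in front of them. I'll project the reported TCP into the side view to find the discrepancy.

```bash
python3 - <<'E'
from h import *
s=arm.read_state();d=optics.get_image('side');t=optics.get_image('top')
for z in(.0614,.08,.09,.1,.12):
  for y in(-.271,):print(z,proj(d,[.5102,y,z]),proj(t,[.5102,y,z]))
print('knob',proj(d,[.5105,-.2695,.0655]),proj(d,[.5105,-.2695,.0855]),'wing ends',proj(d,[.533,-.273,.0755]),proj(d,[.488,-.266,.0755]))
p=blob(d['img'],*OR,(300,195,335,230));print(p.min(0),p.max(0))
p=blob(t['img'],*OR,(295,178,318,205));print('top',p.min(0),p.max(0),p.mean(0))
im=d['img'][180:240,285:355]
im2=t['img'][165:220,270:350]
cv2.imwrite('pics/c4.png',np.hstack([cv2.resize(i[:,:,::-1],(390,400),interpolation=cv2.INTER_NEAREST) for i in(im,im2)]))
E
```

```text
0.0614 [318.22897716 216.41609046] [307.30635207 192.33048886]
0.08 [318.25440147 210.73185698] [307.24876135 191.47367054]
0.09 [318.26834275 207.6149367 ] [307.21698501 191.0009111 ]
0.1 [318.28247962 204.45428972] [307.18461935 190.51938405]
0.12 [318.3113568  197.99808271] [307.11805329 189.52903307]
knob [318.05340881 215.62367877] [318.07844068 209.47043889] wing ends [308.51237087 210.9339682 ] [327.68843074 214.21445363]
[309 207] [327 217]Traceback (most recent call last):
  File "<stdin>", line 7, in <module>
  File "h.py", line 18, in blob
    n,l,st,ce=cv2.connectedComponentsWithStats(m);i=1+np.argmax(st[1:,4]);ys,xs=np.where(l==i);return np.c_[xs+x0,ys+y0]
                                                      ~~~~~~~~~^^^^^^^^^^
    return _wrapfunc(a, 'argmax', axis=axis, out=out, **kwds)
    return bound(*args, **kwds)
ValueError: attempt to get argmax of an empty sequence
```

```bash
python3 - <<'E'
from h import *
d=optics.get_image('side');t=optics.get_image('top');w=optics.get_image('wrist')
f=lambda i,s:cv2.resize(i[:,:,::-1],s,interpolation=cv2.INTER_CUBIC)
a=f(d['img'][175:235,280:360],(400,300));b=f(t['img'][165:225,270:350],(400,300));c=f(w['img'][190:290,253:387],(400,300))
cv2.imwrite('pics/c4.png',np.vstack([np.hstack([a,b]),np.hstack([c,0*c])]))
E
```

```text
(no output)
```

View pics/c4.png

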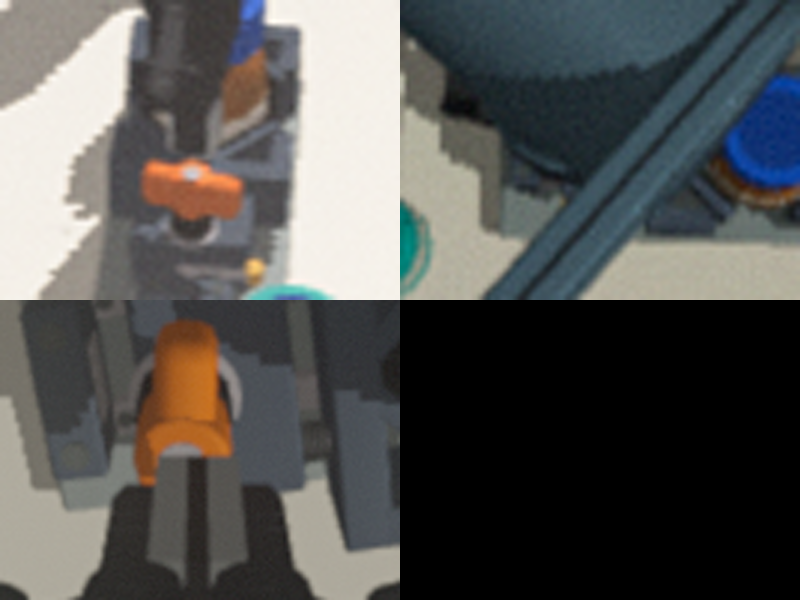

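The close-up shows the shut fingertips resting just over the hub, at wrist row ~242. That puts the real tips about 20 mm above the reported TCP. I'll open, go lower under force watch, and try again.

drive_tool:
  motion:
    - [[0,0,0],[0,0,0],0.5]
    - [[0,0,0],[0,0,0],0.5]
    - [[0,0,0],[0,0,0],0.5]
    - [[0,0,0],[0,0,0.005],0.5]
    - [[0,0,0],[0,0,0.005],0.5]
    - [[0,0,0],[0,0,0],0.5]

```text
clock: 4.28
ee_pos: [0.5097, -0.2706, 0.0506]
orientation: [0.997, -0.077, -0.001, -0.0]
force: [0.3, 0.8, 0.1]
gripper_width: 0.0426
grasp_force: 0.0
```

drive_tool:
  motion:
    - [[0,0,0],[0,0,0],0]
    - [[0,0,0],[0,0,0],0]
    - [[0,0,0],[0,0,0],0]
    - [[0,0,0],[0,0,0],0]

```text
clock: 4.78
ee_pos: [0.5103, -0.271, 0.0515]
orientation: [0.997, -0.077, 0.0, 0.0]
force: [-0.4, -0.9, -0.6]
gripper_width: 0.0
grasp_force: 0.0
```

drive_tool:
  motion:
    - [[0,0,0],[0,0,0],0.5]
    - [[0,0,0],[0,0,0],0.5]
    - [[0,0,0],[0,0,0],0.5]
    - [[0,0,0],[0,0,0.004],0.5]
    - [[0,0,0],[0,0,0.004],0.5]
    - [[0,0,0],[0,0,0],0.5]

```text
clock: 5.52
ee_pos: [0.5098, -0.2706, 0.0428]
orientation: [0.997, -0.077, -0.001, -0.0]
force: [-0.4, -0.8, 0.2]
gripper_width: 0.0425
grasp_force: 0.0
```

```bash
python3 - <<'E'
from h import *
s=arm.read_state();print(s['ee_pos'],s['force'])
d=optics.get_image('side');w=optics.get_image('wrist')
f=lambda i,s:cv2.resize(i[:,:,::-1],s,interpolation=cv2.INTER_CUBIC)
cv2.imwrite('pics/c5.png',np.hstack([f(d['img'][165:240,270:370],(400,300)),f(w['img'][170:350,200:440],(400,300))]))
E
```

```text
[ 0.50983138 -0.27061043  0.04278077] [-0.43920046 -0.8014902   0.20987915]
```

View pics/c5.png

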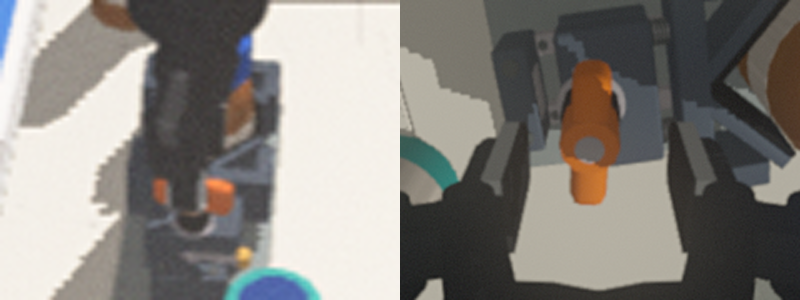

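In the side view the +y finger now overlaps the wing, with its tip at about row 217, so it grips only the top of the wing. I'll go 8 mm further down and close.

drive_tool:
  motion:
    - [[0,0,0],[0,0,0.004],0.5]
    - [[0,0,0],[0,0,0.004],0.5]
    - [[0,0,0],[0,0,0],0.5]

```text
clock: 6.0
ee_pos: [0.5099, -0.2707, 0.0349]
orientation: [0.997, -0.077, -0.0, -0.0]
force: [0.6, 0.7, -0.1]
gripper_width: 0.0427
grasp_force: 0.0
```

drive_tool:
  motion:
    - [[0,0,0],[0,0,0],0]
    - [[0,0,0],[0,0,0],0]
    - [[0,0,0],[0,0,0],0]
    - [[0,0,0],[0,0,0],0]

```text
clock: 6.5
ee_pos: [0.5104, -0.2709, 0.0357]
orientation: [0.997, -0.077, 0.0, 0.0]
force: [0.1, 1.6, 2.6]
gripper_width: 0.01
grasp_force: 59.7
```

```bash
python3 - <<'E'
from h import *
s=arm.read_state();print(s)
E
```

```text
{'clock': 6.5, 'joint_positions': array([-6.81031645e-01,  4.53244956e-01,  1.66272473e+00,  3.28210991e-04,
        1.02517214e+00,  1.04312227e+00]), 'qd': array([ 0.00034332,  0.00216232, -0.00075769,  0.00181181, -0.00230629,
       -0.00194926]), 'tau': array([ -0.30672963, -49.19443488, -23.61205816,  -0.45861192,
        -0.24596812,  -0.31660742]), 'ee_pos': array([ 0.5104425 , -0.27089074,  0.03571153]), 'orientation': array([ 9.97055061e-01, -7.66885560e-02,  2.65209329e-04,  1.26419246e-05]), 'force': array([0.14224397, 1.55975708, 2.64621012]), 'torque': array([ 0.20958348,  0.0037206 , -0.31705773]), 'grasp_force': 59.6688187122345, 'gripper_width': 0.010032705382895416}
```

drive_tool:
  motion:
    - [[0,0,0],[0,0,0],0.35]
    - [[0,0,0],[0,0,0],0.35]
    - [[0,0,0],[0,0,0.004],0.35]
    - [[0,0,0],[0,0,0.004],0.35]
    - [[0,0,0],[0,0,0],0.35]

```text
clock: 7.12
ee_pos: [0.5098, -0.2707, 0.0268]
orientation: [0.997, -0.077, -0.0, -0.0]
force: [0.7, 0.1, -0.3]
gripper_width: 0.0299
grasp_force: 0.0
```

drive_tool:
  motion:
    - [[0,0,0],[0,0,0],0]
    - [[0,0,0],[0,0,0],0]
    - [[0,0,0],[0,0,0],0]
    - [[0,0,0],[0,0,0],0]

```text
clock: 7.62
ee_pos: [0.5102, -0.2709, 0.0275]
orientation: [0.997, -0.077, 0.0, -0.0]
force: [-1.1, -0.1, 0.2]
gripper_width: 0.0105
grasp_force: 59.5
```

```bash
python3 - <<'E'
from h import *
s=arm.read_state();print(s['force'],s['torque'],s['gripper_width'],s['grasp_force'])
d=optics.get_image('side');w=optics.get_image('wrist')
f=lambda i,s:cv2.resize(i[:,:,::-1],s,interpolation=cv2.INTER_CUBIC)
cv2.imwrite('pics/c6.png',np.hstack([f(d['img'][165:240,270:370],(400,300)),f(w['img'][170:350,200:440],(400,300))]))
E
```

```text
[-1.11461107 -0.11255946  0.22724531] [ 0.07307313  0.10536919 -0.52956437] 0.010533454083237942 59.51674818992615
```

View pics/c6.png

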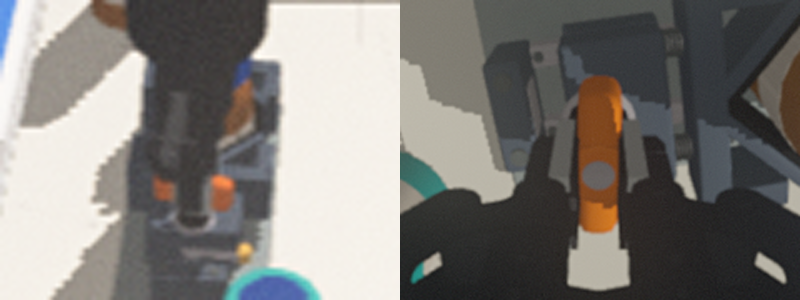

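The wing is now firmly between the pads (width 10.5 mm) at the hub. Next I push the jaw toward the bottle (−y).

drive_tool:
  motion:
    - [[0,0,0],[0.0004,0.0025,0],0]
    - [[0,0,0],[0.0004,0.0025,0],0]
    - [[0,0,0],[0,0,0],0]

```text
clock: 8.1
ee_pos: [0.5102, -0.2761, 0.0275]
orientation: [0.997, -0.077, -0.0, -0.0]
force: [-1.1, 2.1, 3.2]
gripper_width: 0.0105
grasp_force: 59.8
```

drive_tool:
  motion:
    - [[0,0,0],[0.0003,0.002,0],0]
    - [[0,0,0],[0,0,0],0]

```text
clock: 8.35
ee_pos: [0.5101, -0.2778, 0.0275]
orientation: [0.997, -0.077, -0.0, -0.0]
force: [-0.5, 3.2, 2.9]
gripper_width: 0.0106
grasp_force: 60.1
```

drive_tool:
  motion:
    - [[0,0,0],[0.0003,0.002,0],0]
    - [[0,0,0],[0,0,0],0]

```text
clock: 8.6
ee_pos: [0.5101, -0.2789, 0.0275]
orientation: [0.997, -0.077, -0.0, -0.001]
force: [-0.8, 7.0, 5.6]
gripper_width: 0.0106
grasp_force: 60.3
```

drive_tool:
  motion:
    - [[0,0,0],[0.0002,0.001,0],0]
    - [[0,0,0],[0,0,0],0]

```text
clock: 8.85
ee_pos: [0.5101, -0.2791, 0.0274]
orientation: [0.997, -0.077, -0.0, -0.001]
force: [-0.7, 9.8, 7.8]
gripper_width: 0.0105
grasp_force: 60.4
```

drive_tool:
  motion:
    - [[0,0,0],[0.0001,0.0007,0],0]
    - [[0,0,0],[0,0,0],0]

```text
clock: 9.1
ee_pos: [0.5101, -0.2794, 0.0275]
orientation: [0.997, -0.077, -0.0, -0.002]
force: [-1.0, 10.1, 8.2]
gripper_width: 0.0107
grasp_force: 60.5
```

```bash
python3 - <<'E'
from h import *
s=arm.read_state();print(s['ee_pos'],s['orientation'],s['force'],s['torque'],s['joint_positions'])
E
```

```text
[ 0.5100858  -0.2794152   0.02746526] [ 9.97067219e-01 -7.65106157e-02 -4.68149916e-04 -1.69314823e-03] [-1.03658271 10.06337565  8.21933388] [ 1.65665118  0.18382935 -0.44986477] [-0.69434912  0.47061665  1.65776468  0.00260962  1.01593749  1.02824054]
```

Firm at about 10 N. Now I turn the knob clockwise in steps.

drive_tool:
  motion:
    - [[0,0,0.08],[0,0,0],0]
    - [[0,0,0.14],[0,0,0],0]
    - [[0,0,0.14],[0,0,0],0]
    - [[0,0,0.14],[0,0,0],0]
    - [[0,0,0.1],[0,0,0],0]
    - [[0,0,0],[0,0,0],0]

```text
clock: 9.85
ee_pos: [0.5104, -0.2789, 0.0275]
orientation: [0.93, -0.368, -0.001, -0.002]
force: [0.6, 11.3, 8.1]
gripper_width: 0.0108
grasp_force: 59.8
```

```bash
cat > st.py <<'E'
from h import *
s=arm.read_state();X=R.from_quat(s['orientation']).as_matrix()[:,0]
print('ang',np.arctan2(X[1],X[0]),'p',s['ee_pos'],'F',s['force'],'T',s['torque'],'q',s['joint_positions'],s['gripper_width'],s['clock'])
E
python3 st.py
```

```text
ang -0.7531856923878077 p [ 0.51040995 -0.27893917  0.02746767] F [ 0.5545207  11.28882663  8.13534392] T [ 1.86595389 -0.05234372 -0.05539486] q [-0.69366331  0.47059772  1.6577913   0.00315254  1.01584808  1.62865761] 0.010778883525187171 9.85
```

drive_tool:
  motion:
    - [[0,0,0.1],[0.0003,0.0003,0],0]
    - [[0,0,0.1],[0.0004,0.0003,0],0]
    - [[0,0,0.1],[0.0004,0.0002,0],0]
    - [[0,0,0.1],[0.0005,0.0002,0],0]
    - [[0,0,0],[0,0,0],0]

```text
clock: 10.48
ee_pos: [0.5108, -0.2798, 0.0275]
orientation: [0.838, -0.545, -0.002, -0.002]
force: [2.2, 13.3, 8.1]
gripper_width: 0.0107
grasp_force: 59.9
```

```bash
python3 st.py
```

```text
ang -1.1532414318930173 p [ 0.51080353 -0.27979177  0.02747128] F [ 2.18971532 13.26938126  8.13772438] T [ 2.41252271 -0.24028547 -0.06715003] q [-0.69525898  0.47207686  1.65522075  0.00466377  1.01779626  2.02632714] 0.01072756327639766 10.475
```

drive_tool:
  motion:
    - [[0,0,0.1],[0.0004,0.0001,0],0]
    - [[0,0,0.1],[0.0004,0.0001,0],0]
    - [[0,0,0.08],[0,0,0],0]
    - [[0,0,0],[0,0,0],0]

```text
clock: 10.98
ee_pos: [0.5111, -0.2805, 0.0274]
orientation: [0.754, -0.657, -0.002, -0.002]
force: [1.6, 14.8, 8.4]
gripper_width: 0.0107
grasp_force: 59.9
```

```bash
python3 st.py
```

```text
ang -1.432920976053425 p [ 0.51112288 -0.28048987  0.02744225] F [ 1.62454542 14.80531695  8.40154205] T [ 2.441326   -0.34148934 -0.05095345] q [-0.69600827  0.47287166  1.6539283   0.0049528   1.01805919  2.30510427] 0.010691415128066359 10.975
```

drive_tool:
  motion:
    - [[0,0,0.06],[0.0004,0,0],0]
    - [[0,0,0.05],[0,0,0],0]
    - [[0,0,0],[0,0,0],0]

```text
clock: 11.35
ee_pos: [0.5113, -0.2808, 0.0275]
orientation: [0.717, -0.697, -0.002, -0.002]
force: [2.3, 15.9, 8.8]
gripper_width: 0.0106
grasp_force: 59.9
```

```bash
python3 st.py; python3 - <<'E'
from h import *
d=optics.get_image('side');w=optics.get_image('wrist')
f=lambda i,s:cv2.resize(i[:,:,::-1],s,interpolation=cv2.INTER_CUBIC)
cv2.imwrite('pics/c7.png',np.hstack([f(d['img'][165:240,270:370],(400,300)),f(w['img'][120:345,170:470],(400,300))]))
E
```

```text
ang -1.5426737309350107 p [ 0.5112645  -0.28075296  0.02746099] F [ 2.30222074 15.85994156  8.81779691] T [ 2.58762503 -0.46452133 -0.10042965] q [-0.69638413  0.47320084  1.65330089  0.00526192  1.01836769  2.4143188 ] 0.010628796890136861 11.35
```

View pics/c7.png

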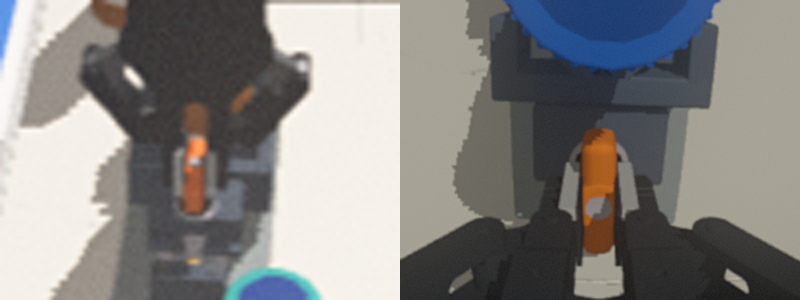

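The wing now lies along the clamp. I'll add the last bit of turn, then ease off my own push while still holding the knob to check that the cam carries the load.

drive_tool:
  motion:
    - [[0,0,0.02],[0,0,0],0]
    - [[0,0,0],[-0.0005,0,0],0]
    - [[0,0,0],[-0.0005,0,0],0]
    - [[0,0,0],[0,0,0],0]

```text
clock: 11.95
ee_pos: [0.5113, -0.2807, 0.0275]
orientation: [0.71, -0.704, -0.001, -0.002]
force: [2.4, 12.3, 7.3]
gripper_width: 0.0105
grasp_force: 59.7
```

drive_tool:
  motion:
    - [[0,0,0],[-0.0005,0,0],0]
    - [[0,0,0],[-0.0005,0,0],0]
    - [[0,0,0],[0,0,0],0]

```text
clock: 12.32
ee_pos: [0.5113, -0.2806, 0.0275]
orientation: [0.71, -0.704, -0.001, -0.001]
force: [2.4, 9.5, 6.4]
gripper_width: 0.0103
grasp_force: 59.6
```

```bash
python3 st.py
```

```text
ang -1.5619106102766755 p [ 0.51134189 -0.28058463  0.02748015] F [2.37168926 9.53396085 6.36899008] T [ 1.6852046  -0.3460733   0.01549797] q [-0.69478005  0.47214601  1.65506192  0.00306344  1.0155557   2.43631157] 0.010322082268002054 12.325
```

The jaw stays put as my push drops, so it is locked. I'll ease off fully, then open.

drive_tool:
  motion:
    - [[0,0,0],[-0.0007,0,0],0]
    - [[0,0,0],[-0.0007,0,0],0]
    - [[0,0,0],[-0.0007,0,0],0]
    - [[0,0,0],[-0.0005,0,0],0]
    - [[0,0,0],[0,0,0],0]

```text
clock: 12.95
ee_pos: [0.5113, -0.2804, 0.0275]
orientation: [0.71, -0.704, 0.001, -0.0]
force: [3.2, 3.5, 1.9]
gripper_width: 0.0106
grasp_force: 59.0
```

```bash
python3 st.py
```

```text
ang -1.5629250005255826 p [ 0.51133107 -0.28037519  0.02753104] F [3.19249701 3.46608941 1.88542992] T [ 0.68076552 -0.57262565  0.08247667] q [-6.93076466e-01  4.70733788e-01  1.65735556e+00  6.12699730e-04
  1.01222783e+00  2.44032020e+00] 0.010568442012690436 12.95
```

drive_tool:
  motion:
    - [[0,0,0],[0,0,0],0.4]
    - [[0,0,0],[0,0,0],0.4]
    - [[0,0,0],[0,0,-0.02],0.4]
    - [[0,0,-0.15],[0,0,-0.04],0.5]
    - [[0,0,-0.18],[-0.01,0,-0.045],0.7]
    - [[0,0,-0.18],[0,0,-0.03],1]
    - [[0,0,-0.18],[0,0,-0.01],1]
    - [[0,0,-0.18],[0,0,0],1]
    - [[0,0,-0.18],[0,0,0],1]
    - [[0,0,0],[0,0,0],1]

```text
clock: 14.2
ee_pos: [0.5087, -0.2709, 0.1723]
orientation: [0.967, -0.255, -0.0, 0.0]
force: [-0.4, -0.3, -0.5]
gripper_width: 0.0853
grasp_force: 0.0
```

```bash
python3 st.py; python3 - <<'E'
from h import *
s=arm.read_state();d=snap('wrist','w8')
im=d['img']
import pickle;pickle.dump((s,d),open('w8.pkl','wb'))
for nm,c,zs in(('blue',BL,(.1195,)),('or',OR,(.0855,.0755))):
    m=cv2.inRange(cv2.cvtColor(np.ascontiguousarray(im),cv2.COLOR_RGB2HSV),*c);n,l,st,ce=cv2.connectedComponentsWithStats(m)
    for i in range(1,n):
        if st[i,4]<150:continue
        ys,xs=np.where(l==i);pts=np.c_[xs,ys]
        for z in zs:
            q=np.array([wonz(s,d,*a,z)[:2] for a in pts[::3]]).astype(np.float32);mm=q.mean(0);w,v=np.linalg.eigh(np.cov((q-mm).T));print(nm,st[i],ce[i].round(),z,mm,cv2.minEnclosingCircle(q),np.ptp(q,0),'ang',np.arctan2(v[1,1],v[0,1]))
E
```

```text
ang -0.5152469221375087 p [ 0.50868116 -0.27086617  0.17229389] F [-0.44379362 -0.30827775 -0.52820137] T [-0.014854    0.0025577   0.02663671] q [-6.82319124e-01  3.18788521e-01  1.49970353e+00 -6.56886723e-04
  1.32318040e+00  1.40388509e+00] 0.08528655622768533 14.2
blue [300   0  71  27 873] [329.   9.] 0.1195 [ 0.63917136 -0.3545386 ] ((0.6430779695510864, -0.36165961623191833), 0.026332061737775803) [0.02555835 0.04716766] ang 1.2431560920430953
blue [488   0  42  36 933] [506.  17.] 0.1195 [ 0.5755209 -0.4939742] ((0.5754938125610352, -0.4966701865196228), 0.023198869079351425) [0.03872329 0.03310513] ang -2.4803706594312347
blue [563  14  37  18 224] [585.  20.] 0.1195 [ 0.5444265 -0.6001937] ((0.5404318571090698, -0.591093897819519), 0.02828936092555523) [0.02485734 0.05304295] ang 1.154835030687408
blue [571  37  31  22 302] [587.  49.] 0.1195 [ 0.51746315 -0.5856461 ] ((0.5211551189422607, -0.5860292911529541), 0.02475401572883129) [0.02822787 0.04469216] ang 0.9905122818793427
blue [ 381  114   66   64 3223] [414. 145.] 0.1195 [ 0.5140782  -0.36117917] ((0.512966096401214
[... 308 characters left out ...]
 183.] 0.0855 [ 0.5130506 -0.2839067] ((0.5150554180145264, -0.2831064462661743), 0.02196488156914711) [0.0175932  0.04363745] ang 1.5635402026631042
or [305 167  46  32 573] [328. 183.] 0.0755 [ 0.51078665 -0.28299528] ((0.5128659605979919, -0.2821651101112366), 0.022776518017053604) [0.01824623 0.0452573 ] ang 1.5635404301148585
or [ 76 202  18  44 222] [ 84. 224.] 0.0855 [ 0.6129631  -0.01575107] ((0.6118714213371277, -0.014655351638793945), 0.03230758383870125) [0.03299284 0.05961981] ang 1.988518530580238
or [ 76 202  18  44 222] [ 84. 224.] 0.0755 [ 0.61440814 -0.00488543] ((0.6132758259773254, -0.0037490278482437134), 0.03350313380360603) [0.03421754 0.06183293] ang 1.9885185562571477
```

The knob stayed along y (angle 1.564), and the cap axis sits about 80 mm from the knob, as it should when locked. Next I move over the cap and wind the wrist back counterclockwise to leave room for screwing.

drive_tool:
  motion:
    - [[0,0,0],[0.0154,0.0257,0],1]
    - [[0,0,0],[0.0154,0.0257,0],1]
    - [[0,0,0],[0.0155,0.0258,0],1]
    - [[0,0,-0.18],[0,0,0],1]
    - [[0,0,-0.18],[0,0,0],1]
    - [[0,0,-0.18],[0,0,0],1]
    - [[0,0,-0.18],[0,0,0],1]
    - [[0,0,-0.18],[0,0,0],1]
    - [[0,0,-0.18],[0,0,0],1]
    - [[0,0,-0.18],[0,0,0],1]

```text
clock: 15.5
ee_pos: [0.5112, -0.3606, 0.1721]
orientation: [0.931, 0.366, -0.0, -0.0]
force: [0.1, 1.0, -0.4]
gripper_width: 0.0853
grasp_force: 0.0
```

drive_tool:
  motion:
    - [[0,0,-0.18],[0,0,0],1]
    - [[0,0,-0.18],[0,0,0],1]
    - [[0,0,-0.18],[0,0,0],1]
    - [[0,0,-0.18],[0,0,0],1]
    - [[0,0,-0.18],[0,0,0],1]
    - [[0,0,-0.18],[0,0,0],1]
    - [[0,0,-0.18],[0,0,0],1]
    - [[0,0,-0.18],[0,0,0],1]
    - [[0,0,-0.18],[0,0,0],1]
    - [[0,0,-0.18],[0,0,0],1]

```text
clock: 16.75
ee_pos: [0.5112, -0.3605, 0.1722]
orientation: [0.292, 0.956, -0.0, -0.0]
force: [0.2, -0.3, -0.2]
gripper_width: 0.0856
grasp_force: 0.0
```

drive_tool:
  motion:
    - [[0,0,-0.18],[0,0,0],1]
    - [[0,0,-0.18],[0,0,0],1]
    - [[0,0,-0.18],[0,0,0],1]
    - [[0,0,-0.18],[0,0,0],1]
    - [[0,0,-0.1],[0,0,0],1]
    - [[0,0,0],[0,0,0],1]

```text
clock: 17.5
ee_pos: [0.5113, -0.3605, 0.1722]
orientation: [-0.11, 0.994, 0.0, -0.0]
force: [-0.3, 0.3, 0.9]
gripper_width: 0.0851
grasp_force: 0.0
```

```bash
python3 st.py; python3 - <<'E'
from h import *
s=arm.read_state();d=snap('wrist','w9');im=d['img']
p=blob(im,*BL,(200,60,460,260));
for z in(.1195,):
    q=np.array([wonz(s,d,*a,z)[:2] for a in p]).astype(np.float32);print(p.mean(0),p.min(0),p.max(0),cv2.minEnclosingCircle(q),np.ptp(q,0))
E
```

```text
ang -2.920371761209707 p [ 0.51127139 -0.36053106  0.17219386] F [-0.28878807  0.30990817  0.87520435] T [0.04491407 0.04347242 0.00648015] q [-7.92069725e-01  4.06591783e-01  1.37068735e+00 -2.59652685e-04
  1.36462698e+00 -2.58403372e+00] 0.08514893479558253 17.5
[317.37319841 198.32198712] [285 166] [349 230] ((0.5084154009819031, -0.3630329966545105), 0.027183620259165764) [0.05368152 0.05137441]
```

Averaging two opposite views puts the cap axis at about (0.511, −0.3615). I descend to a cautious height and test the grip on the cap.

drive_tool:
  motion:
    - [[0,0,0],[0.0007,-0.0009,0.03],1]
    - [[0,0,0],[0,0,0.03],1]
    - [[0,0,0],[0,0,0.025],1]
    - [[0,0,0],[0,0,0.015],1]
    - [[0,0,0],[0,0,0.007],1]
    - [[0,0,0],[0,0,0],1]

```text
clock: 18.3
ee_pos: [0.5111, -0.3615, 0.0655]
orientation: [-0.112, 0.994, -0.0, 0.0]
force: [-0.1, 1.6, -0.3]
gripper_width: 0.0854
grasp_force: 0.0
```

drive_tool:
  motion:
    - [[0,0,0],[0,0,0],0.45]
    - [[0,0,0],[0,0,0],0.45]
    - [[0,0,0],[0,0,0],0.45]
    - [[0,0,0],[0,0,0],0.45]

```text
clock: 18.8
ee_pos: [0.5115, -0.3618, 0.0668]
orientation: [-0.112, 0.994, -0.001, 0.001]
force: [-0.3, 0.9, 6.0]
gripper_width: 0.0499
grasp_force: 61.4
```

```bash
python3 st.py
```

```text
ang -2.9164447576535184 p [ 0.51145511 -0.36176945  0.06683579] F [-0.341216    0.90274821  6.00542063] T [ 0.28023935  0.21527723 -0.02109414] q [-7.93492710e-01  4.93673110e-01  1.50461606e+00  1.06907707e-04
  1.14142770e+00 -2.58948052e+00] 0.04985133200438103 18.8
```

Gripped (about 50 mm, same −2 mm bias as the wing), but with an upward force, so probably near the top edge. I regrip 8 mm lower.

drive_tool:
  motion:
    - [[0,0,0],[0,0,0],1]
    - [[0,0,0],[0,0,0],1]
    - [[0,0,0],[0,0,0],1]
    - [[0,0,0],[0,0,0.004],1]
    - [[0,0,0],[0,0,0.004],1]
    - [[0,0,0],[0,0,0],1]

```text
clock: 19.55
ee_pos: [0.5106, -0.3611, 0.0567]
orientation: [-0.112, 0.994, 0.001, -0.0]
force: [-0.3, -0.8, 0.3]
gripper_width: 0.0856
grasp_force: 0.0
```

drive_tool:
  motion:
    - [[0,0,0],[0,0,0],0.45]
    - [[0,0,0],[0,0,0],0.45]
    - [[0,0,0],[0,0,0],0.45]
    - [[0,0,0],[0,0,0],0.45]

```text
clock: 20.05
ee_pos: [0.5112, -0.3618, 0.058]
orientation: [-0.112, 0.994, -0.0, 0.0]
force: [-0.7, 1.1, 3.6]
gripper_width: 0.05
grasp_force: 61.9
```

```bash
python3 st.py
```

```text
ang -2.916404289839019 p [ 0.51118741 -0.36177362  0.05801538] F [-0.74366978  1.08109284  3.62939043] T [ 0.05539636  0.17520094 -0.07065572] q [-7.93666213e-01  5.02895162e-01  1.51332539e+00 -1.36417231e-04
  1.12432448e+00 -2.58959185e+00] 0.05004318027320289 20.05
```

Solid grip. I screw down clockwise, following the thread at 0.64 mm/rad.

drive_tool:
  motion:
    - [[0,0,0.1],[0,0,0.0001],0.45]
    - [[0,0,0.15],[0,0,0.0001],0.45]
    - [[0,0,0.15],[0,0,0.0001],0.45]
    - [[0,0,0.15],[0,0,0.0001],0.45]
    - [[0,0,0.15],[0,0,0.0001],0.45]
    - [[0,0,0.15],[0,0,0.0001],0.45]
    - [[0,0,0.15],[0,0,0.0001],0.45]
    - [[0,0,0.15],[0,0,0.0001],0.45]
    - [[0,0,0.1],[0,0,0.0001],0.45]
    - [[0,0,0],[0,0,0],0.45]

```text
clock: 21.3
ee_pos: [0.5109, -0.3624, 0.0572]
orientation: [0.49, 0.872, -0.001, 0.001]
force: [-3.0, -2.1, 4.7]
gripper_width: 0.0506
grasp_force: 61.7
```

```bash
python3 st.py
```

```text
ang 2.117603398714829 p [ 0.51093988 -0.36238692  0.05718123] F [-2.97504066 -2.11179096  4.72646418] T [-0.43297148  0.43538936 -0.07346555] q [-7.94115513e-01  5.03822825e-01  1.51405995e+00 -1.06440439e-03
  1.12221672e+00 -1.34046119e+00] 0.050620595371333454 21.3
```

drive_tool:
  motion:
    - [[0,0,0.1],[0,0,0.0001],0.45]
    - [[0,0,0.1],[0,0,0.0001],0.45]
    - [[0,0,0.1],[0,0,0],0.45]
    - [[0,0,0.1],[0,0,0.0001],0.45]
    - [[0,0,0],[0,0,0],0.45]

```text
clock: 21.92
ee_pos: [0.5107, -0.3625, 0.0569]
orientation: [0.653, 0.757, -0.001, 0.001]
force: [-2.7, -2.1, 5.4]
gripper_width: 0.0507
grasp_force: 61.8
```

```bash
sed -i '$a print("tau6",s["tau"][5])' st.py; python3 st.py
```

```text
ang 1.7181015376408872 p [ 0.5107091  -0.36245392  0.05689585] F [-2.68364845 -2.10395215  5.38665476] T [-0.34504089  0.55213998 -0.04516043] q [-7.94258797e-01  5.04093691e-01  1.51439104e+00 -1.41164813e-03
  1.12190150e+00 -9.40951888e-01] 0.05066751229841224 21.925
tau6 0.3678683191537857
```

drive_tool:
  motion:
    - [[0,0,0.07],[0,0,0.0001],0.45]
    - [[0,0,0.08],[0,0,0],0.45]
    - [[0,0,0],[0,0,0],0.45]

```text
clock: 22.3
ee_pos: [0.5106, -0.3625, 0.0568]
orientation: [0.708, 0.706, -0.001, 0.001]
force: [-3.5, -2.5, 5.8]
gripper_width: 0.0507
grasp_force: 61.8
```

```bash
python3 st.py
```

```text
ang 1.5683379833605544 p [ 0.51063666 -0.3624611   0.05678616] F [-3.47849188 -2.53309396  5.84021682] T [-0.43778694  0.61520329 -0.04510466] q [-7.94298303e-01  5.04177905e-01  1.51455261e+00 -1.50290243e-03
  1.12173378e+00 -7.91188131e-01] 0.050727914635808107 22.3
tau6 0.2803834620863199
```

drive_tool:
  motion:
    - [[0,0,0.07],[0,0,0.0001],0.45]
    - [[0,0,0.08],[0,0,0.0001],0.45]
    - [[0,0,0],[0,0,0],0.45]

```text
clock: 22.68
ee_pos: [0.5105, -0.3625, 0.0567]
orientation: [0.759, 0.651, -0.001, 0.001]
force: [-4.9, -2.3, 7.8]
gripper_width: 0.0507
grasp_force: 61.9
```

```bash
python3 st.py
```

```text
ang 1.4183364980871376 p [ 0.51054014 -0.36247549  0.05669674] F [-4.88492747 -2.27276573  7.7701933 ] T [-0.34836331  0.66364078 -0.02803385] q [-0.79434714  0.50420038  1.51476399 -0.00164061  1.12154426 -0.64117559] 0.05072838033517119 22.675
tau6 0.2800618205219507
```

drive_tool:
  motion:
    - [[0,0,0.07],[0,0,0],0.45]
    - [[0,0,0.08],[0,0,0],0.45]
    - [[0,0,0],[0,0,0],0.45]

```text
clock: 23.05
ee_pos: [0.5105, -0.3624, 0.0566]
orientation: [0.806, 0.593, -0.001, 0.001]
force: [-3.7, -2.2, 5.9]
gripper_width: 0.0507
grasp_force: 61.9
```

```bash
python3 st.py
```

```text
ang 1.2683691491669975 p [ 0.51046379 -0.3624193   0.05658186] F [-3.68225574 -2.18965959  5.86980995] T [-0.37873062  0.74110871 -0.04840886] q [-0.79435792  0.50431852  1.51488152 -0.00166441  1.12154652 -0.49120857] 0.05069527451383041 23.05
tau6 0.2799762971699238
```

drive_tool:
  motion:
    - [[0,0,0.07],[0,0,0.0001],0.45]
    - [[0,0,0.08],[0,0,0],0.45]
    - [[0,0,0],[0,0,0],0.45]

```text
clock: 23.42
ee_pos: [0.5104, -0.3624, 0.0565]
orientation: [0.848, 0.53, -0.001, 0.001]
force: [-5.0, -2.2, 6.1]
gripper_width: 0.0508
grasp_force: 61.9
```

```bash
python3 st.py
```

```text
ang 1.1183056505112976 p [ 0.51041285 -0.3623744   0.05650827] F [-4.97671892 -2.20222956  6.11130131] T [-0.32878021  0.76625655 -0.09294507] q [-0.79435753  0.50438424  1.51497398 -0.00167884  1.12154223 -0.34113838] 0.05075565375596756 23.425
tau6 0.2797078248113394
```

drive_tool:
  motion:
    - [[0,0,0.07],[0,0,0.0001],0.45]
    - [[0,0,0.08],[0,0,0.0001],0.45]
    - [[0,0,0],[0,0,0],0.45]

```text
clock: 23.8
ee_pos: [0.5103, -0.3623, 0.0564]
orientation: [0.885, 0.465, -0.001, 0.0]
force: [-5.0, -2.0, 7.6]
gripper_width: 0.0506
grasp_force: 61.9
```

```bash
python3 st.py
```

```text
ang 0.9683909811804549 p [ 0.51029076 -0.36232103  0.05635624] F [-5.0002043  -1.96412191  7.61198024] T [-0.31331508  0.79086385 -0.06426426] q [-0.79438859  0.50444844  1.51528855 -0.00176512  1.12133241 -0.19121692] 0.05055028296806171 23.8
tau6 0.27919622138142586
```

drive_tool:
  motion:
    - [[0,0,0.07],[-0.0002,-0.0003,0],0.45]
    - [[0,0,0.08],[0,0,0],0.45]
    - [[0,0,0],[0,0,0],0.45]

```text
clock: 24.18
ee_pos: [0.5102, -0.3623, 0.0563]
orientation: [0.917, 0.398, -0.0, 0.001]
force: [-3.9, -2.2, 5.9]
gripper_width: 0.0504
grasp_force: 61.9
```

```bash
python3 st.py
```

```text
ang 0.8183185370195871 p [ 0.51022208 -0.36228038  0.05632847] F [-3.94081749 -2.19457905  5.88945222] T [-0.37297977  0.62068843 -0.03388611] q [-7.94661726e-01  5.04078361e-01  1.51600329e+00 -1.34940357e-03
  1.12061109e+00 -4.15978447e-02] 0.050375425822360355 24.175
tau6 0.2787799760699272
```

drive_tool:
  motion:
    - [[0,0,0.07],[0,0,0.0001],0.45]
    - [[0,0,0.08],[0,0,0],0.45]
    - [[0,0,0],[0,0,0],0.45]

```text
clock: 24.55
ee_pos: [0.5102, -0.3623, 0.0562]
orientation: [0.945, 0.328, -0.0, 0.001]
force: [-4.1, -1.3, 7.6]
gripper_width: 0.0507
grasp_force: 61.9
```

```bash
python3 st.py
```

```text
ang 0.6683739450722782 p [ 0.51020036 -0.36225314  0.05621089] F [-4.14280796 -1.29353311  7.57449918] T [-0.27243643  0.68985164 -0.07509533] q [-7.94648217e-01  5.04221532e-01  1.51608554e+00 -1.36282311e-03
  1.12050294e+00  1.08366309e-01] 0.05067103352607624 24.55
tau6 0.2785136550664902
```

drive_tool:
  motion:
    - [[0,0,0.07],[0,0,0.0001],0.45]
    - [[0,0,0.08],[0,0,0],0.45]
    - [[0,0,0],[0,0,0],0.45]

```text
clock: 24.92
ee_pos: [0.5101, -0.3622, 0.0561]
orientation: [0.967, 0.256, -0.0, 0.001]
force: [-4.7, -1.1, 7.2]
gripper_width: 0.0505
grasp_force: 61.9
```

```bash
python3 st.py
```

```text
ang 0.5183876374145663 p [ 0.51013426 -0.36215052  0.05610134] F [-4.67970949 -1.10224511  7.17404993] T [-0.27745395  0.59886778 -0.0374523 ] q [-7.94608707e-01  5.04294197e-01  1.51626675e+00 -1.36174257e-03
  1.12047345e+00  2.58391903e-01] 0.05052789184592713 24.925
tau6 0.27816658839583397
```

drive_tool:
  motion:
    - [[0,0,0.07],[0,0,0.0001],0.45]
    - [[0,0,0.08],[0,0,0],0.45]
    - [[0,0,0],[0,0,0],0.45]

```text
clock: 25.3
ee_pos: [0.5102, -0.3621, 0.0561]
orientation: [0.983, 0.184, -0.0, 0.001]
force: [-3.8, -1.6, 6.9]
gripper_width: 0.0505
grasp_force: 61.9
```

```bash
python3 st.py
```

```text
ang 0.36970810167451357 p [ 0.51015759 -0.36212729  0.05605948] F [-3.79995124 -1.64818685  6.92175953] T [-0.25046849  0.68948299  0.52385301] q [-0.79438729  0.50432232  1.51633587 -0.0016534   1.12028931  0.40741972] 0.05050506959978634 25.3
tau6 0.823142509907484
```

drive_tool:
  motion:
    - [[0,0,0.07],[0,0,0.0001],0.45]
    - [[0,0,0.08],[0,0,0],0.45]
    - [[0,0,0],[0,0,0],0.45]

```text
clock: 25.68
ee_pos: [0.5102, -0.362, 0.056]
orientation: [0.994, 0.11, -0.0, 0.001]
force: [-5.2, -1.4, 7.3]
gripper_width: 0.0506
grasp_force: 61.9
```

```bash
python3 st.py
```

```text
ang 0.21982748209358513 p [ 0.51015186 -0.36200939  0.05601982] F [-5.213827   -1.39095937  7.30900983] T [-0.17503978  0.6377584   0.51331089] q [-0.79427526  0.50432301  1.51644557 -0.00162652  1.12030494  0.55740082] 0.05056000754718574 25.675
tau6 0.8358651772141457
```

The cap bottomed between 0.52 and 0.37 rad of tool angle: Tz jumped to about 0.52 N m and then held while the bottle crept. The reference is the present angle, 0.220, so I back off a quarter turn counterclockwise from there.

drive_tool:
  motion:
    - [[0,0,-0.03],[0,0,0],0.45]
    - [[0,0,0],[0,0,0],0.45]

```text
clock: 25.92
ee_pos: [0.5101, -0.362, 0.056]
orientation: [0.992, 0.125, -0.0, 0.001]
force: [-5.0, -1.0, 6.7]
gripper_width: 0.0504
grasp_force: 62.0
```

```bash
python3 st.py
```

```text
ang 0.24975494325603445 p [ 0.51013912 -0.36204301  0.05601817] F [-4.99485568 -1.04568401  6.66831593] T [-0.21827902  0.68901488  0.07337215] q [-7.94536786e-01  5.04327012e-01  1.51644281e+00 -1.26458122e-03
  1.12034247e+00  5.27054523e-01] 0.05040877776595184 25.925
tau6 -0.07402847986668348
```

drive_tool:
  motion:
    - [[0,0,-0.03],[0,0,0],0.45]
    - [[0,0,0],[0,0,0],0.45]

```text
clock: 26.18
ee_pos: [0.5102, -0.362, 0.0561]
orientation: [0.99, 0.139, -0.0, 0.001]
force: [-5.2, -0.8, 6.6]
gripper_width: 0.0507
grasp_force: 62.0
```

```bash
python3 st.py
```

```text
ang 0.27971706137922264 p [ 0.51016844 -0.36204323  0.05605454] F [-5.19453467 -0.7940872   6.55531744] T [-0.18668893  0.71075596  0.0681171 ] q [-7.94517092e-01  5.04277119e-01  1.51642697e+00 -1.24024937e-03
  1.12033086e+00  4.97101481e-01] 0.05065386129262955 26.175
tau6 -0.0737595884129405
```

The cap left the stop within the first 0.03 rad and turns freely. I continue for the remaining 1.52 rad.

drive_tool:
  motion:
    - [[0,0,-0.12],[0,0,-0.0001],0.45]
    - [[0,0,-0.18],[0,0,-0.0001],0.45]
    - [[0,0,-0.18],[0,0,-0.0001],0.45]
    - [[0,0,-0.18],[0,0,-0.0001],0.45]
    - [[0,0,-0.18],[0,0,-0.0001],0.45]
    - [[0,0,-0.18],[0,0,-0.0001],0.45]
    - [[0,0,-0.18],[0,0,-0.0001],0.45]
    - [[0,0,-0.18],[0,0,-0.0001],0.45]
    - [[0,0,-0.14],[0,0,-0.0002],0.45]
    - [[0,0,0],[0,0,0],0.45]

```text
clock: 27.42
ee_pos: [0.5108, -0.3625, 0.0571]
orientation: [0.621, 0.784, -0.001, 0.001]
force: [-2.4, -1.5, 6.1]
gripper_width: 0.0506
grasp_force: 61.8
```

```bash
python3 st.py; python3 - <<'E'
from h import *
t=optics.get_image('top');d=optics.get_image('side')
for nm,D,b in(('top',t,(280,170,330,222)),('side',d,(290,190,350,235))):
    try:
        p=blob(D['img'],*OR,b);print(nm,len(p),p.min(0),p.max(0),p.mean(0))
    except Exception as e:print(nm,'no orange')
E
```

```text
ang 1.8009091557293724 p [ 0.51081788 -0.36247133  0.05706364] F [-2.38428393 -1.51250041  6.11844314] T [-0.30661012  0.44680143  0.03841629] q [-7.94437852e-01  5.03531395e-01  1.51489073e+00 -9.16872920e-04
  1.12115928e+00 -1.02415337e+00] 0.05061317738650936 27.425
tau6 -0.5485187843441963
top 36 [303 190] [320 194] [312.08333333 191.66666667]
side 41 [316 207] [321 217] [318.17073171 211.53658537]
```

drive_tool:
  motion:
    - [[0,0,0],[0,0,0],0.45]
    - [[0,0,0],[0,0,0],0.45]
    - [[0,0,0],[0,0,0],0.45]
    - [[0,0,0],[0,0,0],0.45]

```text
clock: 28.02
ee_pos: [0.5108, -0.3625, 0.0571]
orientation: [0.622, 0.783, -0.001, 0.001]
force: [-1.2, -2.5, 7.1]
gripper_width: 0.0505
grasp_force: 61.8
```

```bash
python3 st.py
```

```text
ang 1.7994030748874867 p [ 0.51081536 -0.3624836   0.0570968 ] F [-1.21255147 -2.49925497  7.08997883] T [-0.38425001  0.41493584 -0.00359467] q [-7.94427119e-01  5.03486408e-01  1.51487561e+00 -9.64795371e-04
  1.12118163e+00 -1.02261580e+00] 0.05050792103505997 28.025
tau6 0.047470416175201535
```

```bash
python3 -c "
from station import job
print(job.job_done())"
```

```text
the job is handed in; nothing more can be done
None
```

The job is handed in at 28 s: the jaw was pushed to about 10 N and locked with the wing along the clamp, and the cap was bottomed out, backed off about 1.58 rad and is still held. The bottle apparently turned about 0.15–0.3 rad in the clamp when the cap bottomed (about 0.5 N m, over the 0.4 N m hold), and I had no picture views left to check the end state by eye.

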